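# Load the shears and crack the steriliser's vent cap

### The arm

A 7-joint arm with a two-finger parallel gripper is mounted at the origin on the work surface. World frame = base frame: x ahead of the robot, y to its left, z up, the work surface at z = 0. Lengths are in mm, angles in rad, forces in N, time in s.
With the tool pointing down it reaches from about 400 to 875 mm from the base axis. Payload 6.5 kg.
Tool frame: the origin (TCP) lies at the centre of the arm's flange, where the gripper is bolted on; the fingertips stand 166 mm ahead of it and the grasp point (between the pads) lies 147 mm ahead of it (r.tip_reach is the distance from the TCP to the fingertips, in mm); z points along the fingers, y is the line along which they close (so a half turn about z gives the same grasp; the last joint's range is limited). The gripper opens to 88 mm and grips with 3 to 60 N. Pads are 18 mm wide; open, the fingers measure 123 mm over their backs; the gripper's body (75 mm by 187 mm) begins 45 mm behind the grasp point.
Start: joints at [1.094, 0.536, -0.004, 1.538, 0.003, 1.067, -0.071], TCP at [259.572, -595.913, 404.716] pointing down, gripper open.
Joint ranges: [-2.7, 2.7], [-0.37, 2.16], [-1.27, 1.26], [0.24, 2.4], [-1.31, 4.45], [0.19, 1.91], [-2.76, 2.76]. Speed limits (rad/s): [2.39, 2.39, 3.14, 3.14, 3.14, 3.14, 3.14].

### API

Orientations are given as a unit quaternion [w, x, y, z].
In Python, from rig import r gives the robot as it stands. The module is installed in compiled form; this text tells all that it offers.
- The arm moves only by the tool servo_tool, never from a script. Its arguments are lists of equal length, an entry for each row: "xyz": the shift along the tool's x, y, z as a fraction of full scale, a list of three; "roll": the turn about the tool's z as a fraction of full scale; "hand": the closure, from -1 (fully open) to 1 (shut). In form: {"xyz": [[tx, ty, tz], ...], "roll": [roll, ...], "hand": [hand, ...]}. A call has 1 to 12 rows; each row shifts and turns the commanded pose from where the row before left it, along the tool's axes as they then stand; what a row does not reach is not made up. Full scale, the value 1, is 1000 mm for a shift and pi/2 rad for a turn. A row lasts 1/8 s, in which the tool goes at most 62.5 mm and 10.7 degrees, less where a joint would pass 70% of its speed; a pose out of reach is approached as far as the arm can. A call with a number of a shift or a turn outside -1 to 1 is refused whole. A call with a gripper value outside its range is refused whole. The fingers move at their own pace and stop on an object; the grip force is fixed at half the most. Time passes only in rows, so rows that do not move let the fingers close. It gives the time, the measured TCP pose, the force, the opening and the grip force at its end, in the units of the state.
- r.sense(): the state, without advancing time (a new reading comes with each control period).
- r.snapshot(name): name is "scene" or "top" or "wrist"; returns the picture (420x560x3 uint8, red, green, blue); there is no depth.
- r.get_calibration(name): a dict with "mtx" (3x3 intrinsics, pixels), "T" (4x4, takes a point from camera to world coordinates). Camera axes: x right, y up, looking along -z (the intrinsics and any distortion apply to the point x, -y, -z); pixel columns grow to the right and rows downward; lengths in mm; the calibration is good to about 2 mm. A picture is of the moment at which its call begins: read the wrist's pose just before it. get_calibration takes no time and is no camera call; for the wrist camera it gives the pose at the moment of the call.
- r.hand_in(): hands the job in; it is judged then, once.
Trained networks look in the newest picture that a camera, given by its name, has taken for a name from the list of things; names that differ only in an ending like _2 or _b are one class to them, and where a whole thing is asked for, a point or a joint stands for the part that bears it (a point fixed in the world has none). Each returns a list of dicts, best first, with "confidence" (0 to 1); they miss things now and then, are a little off and sometimes report something else, mostly with a low value. They report only what shows in the picture. A call takes as long as a camera call. They do not tell look-alikes from the thing itself.
- r.regions_of(target, camera): "region" (420x560 bool, what is visible of it) and "pixel" ([row, column] in pixels, amid what is visible of it).
- r.spot_point(target, camera): "pixel" ([row, column] in pixels: a listed point, or the origin of a listed thing).
The state is a dict: "t": time; "joints": joint angles; "dq": joint speeds; "joint_efforts": joint torques, N m; "eef_pos": TCP position; "tool_rot": TCP orientation; "ft_force": force on the tool from outside, world axes, zero at the start; "moment": the same for the moment, N m; "gripper_width": opening from 0.0 (shut) to 1.0 (fully open); "gripper_force": force on a finger pad.
Only numpy, scipy, OpenCV 4.12 (cv2) and the standard library are available. Lean on these libraries where they do the work, as an engineer would, in place of code of your own. Each camera call takes 0.05 s, during which the arm holds its last target. There are 200 camera calls.

### The job

Get the salon's benchtop steriliser ready to run: lay the hairdressing shears flat in its open drawer, let go of them and push the drawer fully shut. Then screw the knurled brass vent cap on top clockwise until it bottoms out, back it off a quarter turn, and finish still gripping the cap there with the gripper, keeping it still while it vents. Leave the other things where they are.

Things in the scene. Friction and masses are not known exactly. Their poses are not given: they have to be found in the camera images.
- steriliser: White fixed benchtop box, 280 (x, depth) x 270 (y) x 140 mm high, flat top. Origin: centre of its underside; its front (local x = -140 mm) faces local -x, towards the robot. A drawer in the front opens to local -x. A brass vent cap stands on top, its vertical axis at local (-95, 50) mm; beside it on the top are a red dot (to local -x of the axis) and a green dot (to local -y).
- drawer (a joint): How far the steel drawer is pulled out of the steriliser, m: 0 fully shut (hard stop), 0.16 fully out; starts 0.135 to 0.155 out. Slides with about 1.5 N friction, stays where it is left.
- drawer_in (a point): Centre of the drawer's inner floor, 27 mm above the table; moves with it, axes as the steriliser's. Tray inside: 216 (x, +-108) x 198 mm (y), walls 30 mm high, 4 mm thick; in front a grey panel 14 mm thick, 246 wide, reaching 94 mm above the table. What lies beyond local x = (drawer value - 0.108 m) is under the steriliser's roof (98 mm above the table), out of reach from above.
- drawer_handle (a point): Middle of the drawer's bar handle: a round bar 10 mm thick, 110 mm long along local y, its axis 80 mm above the table and 30 mm in front of the grey panel; moves with the drawer. Can be pushed from the front.
- shears: Closed rigid hairdressing shears, steel with two black finger rings, 167 mm long, about 90 g, lying flat. Origin: on the underside, near the centre of mass; blades to local +x (to 90 mm), rings to local -x (to -77 mm, 75 mm across both). Grip at the origin: the shank there is a block 46 mm long (x, -29 to +17), 16 wide (y), 10 thick (z).
- vent_cap: Knurled brass vent cap, a cylinder 40 mm in diameter, 34 mm high, on a screw thread on the steriliser's top. Origin: on its axis at its underside, 152 mm above the table (12 mm above the top) when bottomed out; this frame rises with the cap (6 mm a turn) but does not turn. Its top has a white pointer line from the axis to the rim.
- cap_turn (a joint): Turn of the vent cap, rad: 0 bottomed out on its hard stop (white pointer at the red dot), grows as it is unscrewed, anticlockwise from above; pi/2 is a quarter turn off (pointer at the green dot). Starts 2.0 to 3.4, already engaged on its thread. About 0.06 N m friction; stays where it is left.
- comb: Black comb, 170 mm long (local x), 34 mm wide, 5 mm thick, lying on the table. Leave alone. Origin: middle of its underside.
- tint_brush: Black tint brush with a pale bristle end, 167 mm long (local x), up to 36 mm wide, 9 mm thick, lying on the table. Leave alone. Origin: middle of its underside.
- bowl: Black mixing bowl, 124 mm in diameter, 58 mm high. Leave alone. Origin: centre of its underside.
- bottle: White bottle with black cap, 64 mm in diameter, 170 mm high. Leave alone. Origin: centre of its underside.
- rinse_tub: Cream divided rinse tub, 156 mm in diameter at the rim, 125 mm high. Leave alone. Origin: centre of its underside.
There are look-alikes about, which are no part of the job. Leave any orange look-alike of the shears alone.

How it is judged (in metres and radians):
On the way, in this order (a step that is already met when the one before it is completed fails the run):
1. the shears lie flat in the drawer, released (x of shears in the frame of drawer_in between -0.105 and 0.105 m and y of shears in the frame of drawer_in between -0.095 and 0.095 m and z of shears in the frame of drawer_in between -0.01 and 0.02 m and angle between shears's own z axis and vertical below 0.3 rad and contact force between the fingers and shears below 0.1 N), for 0.2 s.
2. the drawer is fully shut with the shears inside (x of shears in the frame of drawer_in between -0.105 and 0.105 m and y of shears in the frame of drawer_in between -0.095 and 0.095 m and z of shears in the frame of drawer_in between -0.01 and 0.02 m and value of joint drawer below 0.01 m), for 0.2 s.
3. the vent cap is bottomed out (value of joint cap_turn below 0.08 rad), for 0.1 s.
At the end, for the whole second after the job is handed in: The drawer is shut (within 10 mm) with the shears in it; the vent cap, after having been bottomed out, stands a quarter turn (within 20 degrees) off its stop, at rest, and the fingers still grip it with more than 3 N (all of step 2 and angle between shears's own z axis and vertical below 0.3 rad and value of joint cap_turn between 1.22 and 1.92 rad and velocity of joint cap_turn between -0.1 and 0.1 rad/s and contact force between the fingers and vent_cap above 3 N); the arm keeps its last pose, push and grip.
It fails at once if the comb is moved by more than 30 mm (distance of comb from where it was at the start of the episode above 0.03 m).
It fails at once if the tint brush is moved by more than 30 mm (distance of tint_brush from where it was at the start of the episode above 0.03 m).
It fails at once if the bowl is moved by more than 30 mm (distance of bowl from where it was at the start of the episode above 0.03 m).
It fails at once if the bottle is moved by more than 30 mm (distance of bottle from where it was at the start of the episode above 0.03 m).
It fails at once if the rinse tub is moved by more than 30 mm (distance of rinse_tub from where it was at the start of the episode above 0.03 m).
It also fails if it takes over 72 s, if anything falls off the work surface, if the arm or the gripper's body presses on something with over 40 N, if the wrist force passes 120 N, or if a joint passes its speed limit or range.

## Working session

There is one attempt and no reset: what is moved stays moved. The work goes in short steps, Python scripts to look and compute and a tool call to move; the robot and the scene stay as the last step left them, time stands still between calls to the robot, and variables do not carry over. Pictures are saved under pics/ and viewed, at most 10 in all, crops included, and the job is handed in when it is done.

Besides the shell and the picture viewer there is one more tool, called after "Request:" by a JSON object that holds its "name" and its "arguments", one argument or row to a line. servo_tool: Moves the arm, as the interface text tells. Shift numbers are shares of 1000 mm and turn numbers shares of pi/2 rad, none past 1 either way. Its arguments: {"type":"object","properties":{"xyz":{"type":"array","items":{"type":"array","items":{"type":"number","minimum":-1,"maximum":1}}},"roll":{"type":"array","items":{"type":"number","minimum":-1,"maximum":1}},"hand":{"type":"array","items":{"type":"number"}}},"required":["xyz","roll","hand"]}

```bash
mkdir -p pics
cat > h.py <<'E'
import numpy as np, cv2
from rig import r
def snap(c,f=None):
    im=r.snapshot(c)
    if f: cv2.imwrite('pics/'+f,im[:,:,::-1])
    return im
def w2p(P,c):
    k=r.get_calibration(c);T=np.linalg.inv(k['T']);q=T[:3,:3]@np.array(P,float)+T[:3,3]
    u=k['mtx']@np.array([q[0],-q[1],-q[2]]);return (u[:2]/u[2])[::-1]
def p2w(rc,z,c):
    k=r.get_calibration(c);d=np.linalg.inv(k['mtx'])@np.array([rc[1],rc[0],1.]);d=k['T'][:3,:3]@np.array([d[0],-d[1],-d[2]])
    o=k['T'][:3,3];return o+d*(z-o[2])/d[2]
E
python3 - <<'E'
from h import *
a=snap('scene');b=snap('top')
cv2.imwrite('pics/a.png',np.hstack([cv2.resize(x,(400,300)) for x in (a,b)])[:,:,::-1])
cv2.imwrite('pics/top.png',b[:,:,::-1])
print({k:np.round(v,3) if not isinstance(v,dict) else v for k,v in r.sense().items()})
print(r.get_calibration('top'))
for c in ('top','scene'):
  for n,z in (('shears',0),('vent_cap',155),('drawer_in',27),('drawer_handle',80),('steriliser',0),('comb',0),('tint_brush',0),('bowl',0),('bottle',0),('rinse_tub',0)):
    for d in r.spot_point(n,c): print(c,n,np.round(d['pixel']),round(d['confidence'],2),np.round(p2w(d['pixel'],z,c)))
E
```

```text
{'t': np.float64(0.1), 'joints': array([ 1.094,  0.537, -0.004,  1.539,  0.003,  1.067, -0.071]), 'dq': array([ 0.001, -0.002,  0.   , -0.003, -0.001, -0.001,  0.001]), 'joint_efforts': array([ 2.0000e-03, -5.7209e+01,  9.9400e-01, -2.5223e+01, -5.6000e-02,
        1.3000e-02,  0.0000e+00]), 'eef_pos': array([ 259.469, -595.663,  403.932]), 'tool_rot': array([-0.001,  0.979,  0.204, -0.   ]), 'ft_force': array([-0.494,  0.795, -0.298]), 'moment': array([0.036, 0.058, 0.027]), 'gripper_force': np.float64(0.0), 'gripper_width': np.float64(1.0)}
{'mtx': array([[390.97588214,   0.        , 277.84602834],
       [  0.        , 390.97588214, 210.85084329],
       [  0.        ,   0.        ,   1.        ]]), 'T': array([[-1.42879277e-02,  9.98624132e-01, -5.04549082e-02,
         4.58120284e+02],
       [-9.99876413e-01, -1.39384452e-02,  7.27172479e-03,
         3.40179734e+01],
       [ 6.55845689e-03,  5.05525705e-02,  9.98699867e-01,
         1.20213315e+03],
       [ 0.00000000e+00,  0.00000000e+00,  0.00000000e+00,
         1.00000000e+00]])}
top shears [169. 234.] 0.76 [650. 159.   
[... 776 characters left out ...]
scene shears [165. 289.] 0.73 [255. 249.   0.]
scene shears [170. 377.] 0.72 [414. 530.   0.]
scene shears [252. 322.] 0.54 [656. 162.   0.]
scene vent_cap [250. 260.] 0.7 [671. -60. 155.]
scene drawer_in [264. 234.] 0.7 [ 598. -113.   27.]
scene drawer_in [318. 141.] 0.43 [ 657. -415.   27.]
scene drawer_in [200. 329.] 0.28 [493. 278.  27.]
scene drawer_handle [220. 210.] 0.95 [ 449. -129.   80.]
scene steriliser [317. 262.] 0.83 [ 783. -107.    0.]
scene comb [189. 349.] 0.77 [454. 384.   0.]
scene tint_brush [208. 304.] 0.64 [469. 195.   0.]
scene bowl [241. 142.] 0.89 [ 372. -340.    0.]
scene bottle [283. 135.] 0.76 [ 518. -401.    0.]
scene rinse_tub [319. 140.] 0.7 [ 641. -421.    0.]
```

View pics/top.png

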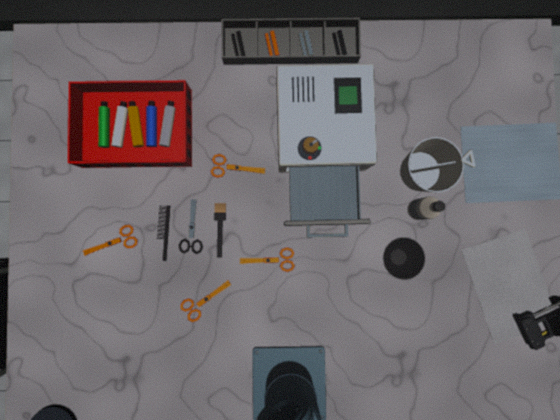

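Candidates for the shears, as top-image pixels (row, col): orange pairs at (168,234), (240,112), (262,270) and (298,205), and a steel pair with black rings at (228,190). I'm choosing the steel/black pair. Next I'll check it in a crop and measure the geometry.

Run:
```python
from h import *
b=snap('top')
c1=cv2.resize(b[190:270,140:240],(500,400),interpolation=cv2.INTER_CUBIC)
c2=cv2.resize(b[55:245,265:385],(253,400),interpolation=cv2.INTER_CUBIC)
cv2.imwrite('pics/c.png',np.hstack([c1,c2])[:,:,::-1])
def ends(n,z,near,i=0):
  for d in r.regions_of(n,'top'):
    if np.hypot(*(np.array(d['pixel'])-near))>30: continue
    ys,xs=np.nonzero(d['region']); P=np.array([p2w((y,x),z,'top')[:2] for y,x in zip(ys,xs)])
    m,ev=cv2.PCACompute(P,None); ev=ev[0]; t=(P-m[0])@ev
    print(n,round(d['confidence'],2),'mean',m.round(1),'dir',ev.round(3),np.degrees(np.arctan2(ev[1],ev[0])).round(1),'ext',t.min().round(),t.max().round())
    rc=cv2.minAreaRect(P.astype(np.float32)); print('   rect',np.round(rc[0]),np.round(rc[1]),round(rc[2],1))
ends('shears',5,(228,190)); ends('comb',3,(233,166)); ends('tint_brush',5,(229,221)); ends('steriliser',140,(115,325)); ends('drawer_handle',80,(200,325))
```

```text
shears 0.74 mean [[472.4 291.5]] dir [ 0.994 -0.111] -6.4 ext -75.0 87.0
   rect [479. 295.] [ 70. 159.] 89.2
comb 0.75 mean [[466.2 373.8]] dir [ 1.    -0.026] -1.5 ext -93.0 75.0
   rect [458. 380.] [ 35. 168.] 85.9
tint_brush 0.63 mean [[481.9 205. ]] dir [ 1.    -0.021] -1.2 ext -98.0 63.0
   rect [464. 204.] [ 34. 162.] 89.6Traceback (most recent call last):
  File "<stdin>", line 13, in <module>
  File "<stdin>", line 9, in ends
  File "h.py", line 11, in p2w
    k=r.get_calibration(c);d=np.linalg.inv(k['mtx'])@np.array([rc[1],rc[0],1.]);d=k['T'][:3,:3]@np.array([d[0],-d[1],-d[2]])
ValueError: time passes only in moves, steps and waits
```

View pics/c.png

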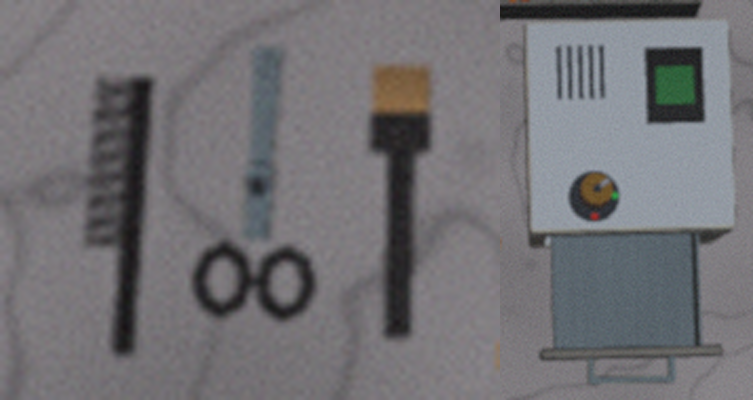

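The steel pair with black rings, at top pixel (228,190), is confirmed. Its blades point towards +x, between the comb on its left and the tint brush on its right. The cap pointer shows at about the upper right. Now moving above it.

Request:
{"name": "servo_tool", "arguments": {
  "xyz": [
    [0,0,0],
    [0,0,0],
    [0,0,0],
    [0.04,-0.045,0],
    [0.04,-0.045,0],
    [0.04,-0.045,0],
    [0.04,-0.045,0],
    [0.04,-0.045,0],
    [0.01,-0.06,0],
    [0.01,-0.06,0],
    [0.01,-0.06,0],
    [0,-0.06,0]
  ],
  "roll": [0.087,0.087,0.087,0,0,0,0,0,0,0,0,0],
  "hand": [-1,-1,-1,-1,-1,-1,-1,-1,-1,-1,-1,-1]
}}

```text
t: 2.85
eef_pos: [489.6, -128.5, 405.0]
tool_rot: [0.0, 1.0, 0.001, 0.001]
ft_force: [0.9, 0.5, -0.9]
gripper_width: 0.999
gripper_force: 0.0
```

```bash
cat > h.py <<'E'
import numpy as np, cv2
from rig import r
K={}
def cal(c):
    if c not in K: K[c]=r.get_calibration(c)
    return K[c]
def snap(c,f=None):
    K[c]=r.get_calibration(c)
    im=r.snapshot(c)
    if f: cv2.imwrite('pics/'+f,im[:,:,::-1])
    return im
def w2p(P,c):
    k=cal(c);T=np.linalg.inv(k['T']);q=T[:3,:3]@np.array(P,float)+T[:3,3]
    u=k['mtx']@np.array([q[0],-q[1],-q[2]]);return (u[:2]/u[2])[::-1]
def p2w(rc,z,c):
    k=cal(c);d=np.linalg.inv(k['mtx'])@np.array([rc[1],rc[0],1.]);d=k['T'][:3,:3]@np.array([d[0],-d[1],-d[2]])
    o=k['T'][:3,3];return o+d*(z-o[2])/d[2]
def spots(c,items):
  for n,z in items:
    for d in r.spot_point(n,c):
      if d['confidence']>.3: print(c,n,np.round(d['pixel']),round(d['confidence'],2),np.round(p2w(d['pixel'],z,c),1))
def ends(n,z,c,near=None,rad=60):
  for d in r.regions_of(n,c):
    if near is not None and np.hypot(*(np.array(d['pixel'])-near))>rad: continue
    ys,xs=np.nonzero(d['region']); P=np.array([p2w((y,x),z,c)[:2] for y,x in zip(ys,xs)])
    m,ev=cv2.PCACompute(P,None); ev=ev[0]; t=(P-m[0])@ev
    print(n,round(d['confidence'],2),np.round(d['pixel']),'mean',m.round(1),np.degrees(np.arctan2(ev[1],ev[0])).round(1),'ext',t.min().round(),t.max().round())
    rc=cv2.minAreaRect(P.astype(np.float32)); print('   rect',np.round(rc[0],1),np.round(rc[1],1),round(rc[2],1))
E
python3 - <<'E'
from h import *
snap('wrist','w1.png'); snap('top')
print(cal('wrist')['T'].round(2))
for c in ('wrist','top'):
  spots(c,(('vent_cap',155),('drawer_in',27),('drawer_handle',80),('steriliser',0)))
  ends('steriliser',140,c)
E
```

```text
[[ 0.0000e+00  9.6000e-01  2.9000e-01  5.6626e+02]
 [-1.0000e+00  0.0000e+00  0.0000e+00 -1.2838e+02]
 [-0.0000e+00 -2.9000e-01  9.6000e-01  3.8476e+02]
 [ 0.0000e+00  0.0000e+00  0.0000e+00  1.0000e+00]]
wrist drawer_in [ 82. 265.] 0.58 [ 595.7 -115.8   27. ]
wrist drawer_handle [242. 262.] 0.6 [ 443.2 -112.8   80. ]
steriliser 0.7 [270. 462.] mean [[ 443.3 -281.2]] 89.3 ext -49.0 42.0
   rect [ 442.6 -284.9] [77.9 63.1] 47.0
steriliser 0.6 [103. 258.] mean [[ 569.  -115.5]] 83.4 ext -114.0 137.0
   rect [ 549.6 -112.3] [172.8 252.8] 0.1
top vent_cap [148. 313.] 0.68 [679.1 -70.  155. ]
top drawer_in [184. 321.] 0.67 [ 598.1 -105.5   27. ]
top drawer_in [230. 190.] 0.38 [463.4 288.1  27. ]
top drawer_handle [234. 327.] 0.72 [ 445.5 -113.6   80. ]
steriliser 0.69 [131. 322.] mean [[ 733.  -102.5]] -9.9 ext -294.0 209.0
   rect [ 682.8 -108. ] [273.8 482.4] 89.2
```

View pics/w1.png

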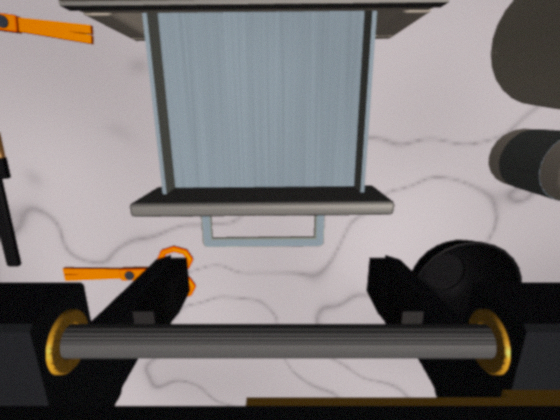

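The wrist view shows the drawer: panel top edge from (207,133) to (205,392), handle bar at row 241, cols 204–324, and roof edge at row 4.

Run:
```python
from h import *
for n,p,z in (('panL',(206,132),94),('panR',(205,393),94),('panBL',(190,150),94),('panBR',(189,376),94),('hL',(241,203),80),('hR',(241,324),80),('roofL',(4,62),140),('roofR',(4,446),140)):
  print(n,p2w(p,z,'wrist').round(1))
```

```text
panL [483.7   1.9  94. ]
panR [ 484.5 -236.9   94. ]
panBL [498.6 -16.3  94. ]
panBR [ 499.4 -220.    94. ]
hL [443.6 -57.4  80. ]
hR [ 443.5 -177.3   80. ]
roofL [632.8   8.3 140. ]
roofR [ 632.6 -240.7  140. ]
```

Request:
{"name": "servo_tool", "arguments": {
  "xyz": [
    [0,-0.06,0],
    [0,-0.06,0],
    [0,-0.06,0],
    [0,-0.06,0],
    [0,-0.06,0],
    [-0.02,-0.06,0.01],
    [-0.02,-0.06,0.04],
    [0,0,0.05],
    [0,0,0.05],
    [0,0,0]
  ],
  "roll": [0,0,0,0,0,0,0,0,0,0],
  "hand": [-1,-1,-1,-1,-1,-1,-1,-1,-1,-1]
}}

```text
t: 4.7
eef_pos: [451.3, 276.8, 258.6]
tool_rot: [0.002, 1.0, 0.0, -0.003]
ft_force: [0.0, -0.8, 0.5]
gripper_width: 1.0
gripper_force: 0.0
```

Run:
```python
from h import *
snap('wrist','w2.png')
spots('wrist',(('shears',0),)); ends('shears',5,'wrist'); ends('comb',3,'wrist'); ends('tint_brush',5,'wrist')
```

```text
wrist shears [194. 259.] 0.71 [468.7 289.9   0. ]
shears 0.83 [203. 258.] mean [[468.3 290.5]] -3.7 ext -76.0 92.0
   rect [471.2 278.6] [ 73.7 169.3] 75.0
shears 0.78 [384. 369.] mean [[295.6 194.3]] 117.1 ext -22.0 32.0
   rect [291.7 197.9] [22.2 53.1] 35.1
shears 0.64 [309. 458.] mean [[373.9 128. ]] 46.9 ext -10.0 10.0
   rect [374.9 127. ] [20.5 10.8] 45.8
comb 0.56 [175. 140.] mean [[483.7 374.5]] -4.5 ext -69.0 59.0
   rect [478.5 377. ] [ 35.5 127.9] 85.9
tint_brush 0.7 [145. 378.] mean [[492.3 204.6]] -2.2 ext -112.0 54.0
   rect [463.4 204.9] [ 37.4 166.1] 88.7
```

View pics/w2.png

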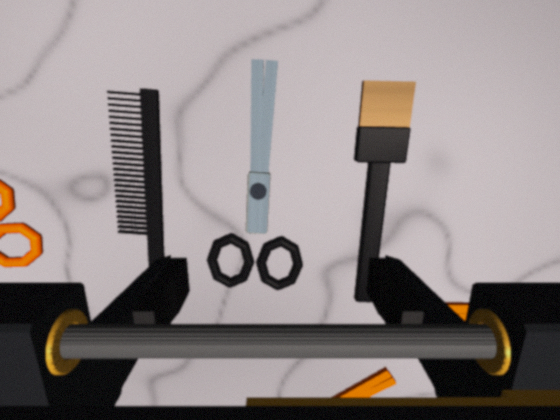

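The steel shears are at mid-frame. The shank block spans rows 172–232, cols 247–271, the blade tip is at (60,264) and the rings are near row 260.

Run:
```python
from h import *
cal('wrist')
A=[p2w(p,10,'wrist')[:2] for p in ((172,259),(232,257))]; t=p2w((60,264),5,'wrist')[:2]; rg=(p2w((260,230),5,'wrist')+p2w((263,280),5,'wrist'))[:2]/2
print(A,t,rg)
for a in (A[1],rg): d=t-a; print(np.degrees(np.arctan2(d[1],d[0])),np.hypot(*d))
u=(t-rg)/np.hypot(*(t-rg)); print('origin',A[0]-17*u,A[1]+29*u,t-90*u)
print(r.sense()['eef_pos'],r.sense()['joints'].round(2))
```

```text
[array([490.22423609, 292.30623612]), array([444.69204806, 294.55377092])] [564.09947537 288.07502194] [418.01344632 296.90617877]
-3.1056808019946076 119.5830585169915
-3.4594204713181367 146.3527150891978
origin [473.25521374 293.3320433 ] [473.63920384 292.80386455] [474.26347468 293.50576584]
[453.57529271 278.32075033 263.7237455 ] [-0.45  0.55 -0.24  1.94  0.2   0.67 -2.38]
```

Request:
{"name": "servo_tool", "arguments": {
  "xyz": [
    [0.02,-0.015,0],
    [0,0,0.03],
    [0,0,0.03],
    [0,0,0],
    [0,0,0]
  ],
  "roll": [0,0.038,0,0,0],
  "hand": [0,0,0,0,0]
}}

```text
t: 5.58
eef_pos: [473.3, 293.4, 203.3]
tool_rot: [-0.001, 1.0, -0.03, 0.001]
ft_force: [0.6, 0.2, 0.4]
gripper_width: 0.506
gripper_force: 0.0
```

Request:
{"name": "servo_tool", "arguments": {
  "xyz": [
    [0,0,0.02],
    [0,0,0.0155],
    [0,0,0],
    [0,0,0],
    [0,0,0],
    [0,0,0],
    [0,0,0],
    [0,0,0]
  ],
  "roll": [0,0,0,0,0,0,0,0],
  "hand": [0,0,0,1,1,1,1,1]
}}

```text
t: 6.58
eef_pos: [473.3, 293.1, 166.5]
tool_rot: [-0.0, 1.0, -0.03, 0.001]
ft_force: [-0.1, -1.1, 11.4]
gripper_width: 0.179
gripper_force: 32.3
```

Request:
{"name": "servo_tool", "arguments": {
  "xyz": [
    [0,0,-0.02],
    [0,0,-0.06],
    [0,0,-0.06],
    [0,0,-0.06],
    [0.0147,0.053,-0.025],
    [0.0147,0.053,0],
    [0.0147,0.053,0],
    [0.0147,0.053,0],
    [0.0147,0.053,0],
    [0.0147,0.053,0],
    [0.0147,0.053,0],
    [0.0147,0.053,0]
  ],
  "roll": [0,0,0,0,0,0,0,0,0,0,0,0],
  "hand": [1,1,1,1,1,1,1,1,1,1,1,1]
}}

```text
t: 8.07
eef_pos: [564.9, -138.8, 391.3]
tool_rot: [-0.0, 1.0, -0.029, -0.0]
ft_force: [1.1, -0.0, -0.9]
gripper_width: 0.174
gripper_force: 29.7
```

Request:
{"name": "servo_tool", "arguments": {
  "xyz": [
    [0,0,0],
    [0,0,0],
    [0,0,0],
    [0,0,0],
    [0,0,0],
    [0,0,0],
    [0,0,0],
    [0,0,0],
    [0,0,0],
    [0,0,0]
  ],
  "roll": [-0.102,-0.102,-0.102,-0.102,-0.102,-0.102,-0.102,-0.102,0,0],
  "hand": [1,1,1,1,1,1,1,1,1,1]
}}

```text
t: 9.32
eef_pos: [564.9, -137.3, 391.1]
tool_rot: [-0.0, 0.82, 0.573, -0.0]
ft_force: [-0.0, -0.3, -0.6]
gripper_width: 0.176
gripper_force: 29.7
```

Run:
```python
from h import *
a=snap('wrist'); b=snap('top'); s=snap('scene')
cv2.imwrite('pics/e.png',np.hstack([cv2.resize(a,(400,300)),cv2.resize(s[150:330,130:370],(400,300))])[:,:,::-1])
```

```text
(no output)
```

View pics/e.png

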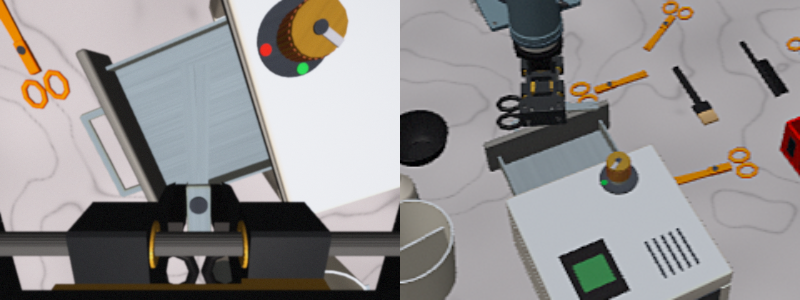

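The shears are held straight and level over the drawer. Descending now.

Request:
{"name": "servo_tool", "arguments": {
  "xyz": [
    [0,0,0.04],
    [0,0,0.04],
    [0,0,0.04],
    [0,0,0.0225],
    [0,0,0],
    [0,0,0]
  ],
  "roll": [0,0,0,0,0,0],
  "hand": [1,1,1,1,1,1]
}}

```text
t: 10.22
eef_pos: [565.6, -137.2, 249.6]
tool_rot: [0.001, 0.819, 0.574, 0.001]
ft_force: [0.7, -0.0, -0.9]
gripper_width: 0.174
gripper_force: 29.7
```

Request:
{"name": "servo_tool", "arguments": {
  "xyz": [
    [0.004,0.011,0.001],
    [0.004,0.0105,0],
    [0,0,0],
    [0,0,0],
    [0,0,0],
    [0,0,0],
    [0,0,0],
    [0,0,0],
    [0,0,0],
    [0,0,0],
    [0,0,0]
  ],
  "roll": [0,0,0.097,0.097,0.097,0.097,0.097,0.097,0.097,0.099,0],
  "hand": [1,1,1,1,1,1,1,1,1,1,1]
}}

```text
t: 11.6
eef_pos: [588.9, -136.6, 247.9]
tool_rot: [0.0, 1.0, 0.002, 0.001]
ft_force: [-0.4, 0.3, -0.6]
gripper_width: 0.173
gripper_force: 29.7
```

Request:
{"name": "servo_tool", "arguments": {
  "xyz": [
    [0,0,0.02],
    [0,0,0.02],
    [0,0,0.01],
    [0,0,0],
    [0,0,0]
  ],
  "roll": [0,0,0,0,0],
  "hand": [1,1,1,1,1]
}}

```text
t: 12.22
eef_pos: [588.2, -137.1, 197.8]
tool_rot: [0.0, 1.0, 0.0, 0.0]
ft_force: [0.8, 0.5, -1.2]
gripper_width: 0.175
gripper_force: 29.7
```

Request:
{"name": "servo_tool", "arguments": {
  "xyz": [
    [0,0,0.003],
    [0,0,0],
    [0,0,0],
    [0,0,0],
    [0,0,0],
    [0,0,-0.02],
    [0,0,-0.04],
    [0,0,-0.05],
    [0,0,-0.05],
    [0,0,-0.02],
    [0,0,0]
  ],
  "roll": [0,0,0,0,0,0,0,0,0,0,0],
  "hand": [1,1,0.1,0.1,0.1,0.1,0.1,0.1,0.1,0.1,0.1]
}}

```text
t: 13.6
eef_pos: [588.5, -137.2, 377.5]
tool_rot: [0.0, 1.0, 0.0, 0.002]
ft_force: [0.2, -0.2, -0.3]
gripper_width: 0.454
gripper_force: 0.0
```

Run:
```python
from h import *
a=snap('wrist'); b=snap('top'); s=snap('scene')
cv2.imwrite('pics/f.png',np.hstack([cv2.resize(a,(400,300)),cv2.resize(b[60:260,260:400],(210,300)),cv2.resize(s[190:330,170:300],(190,300))])[:,:,::-1])
spots('wrist',(('shears',27),('vent_cap',155),('drawer_handle',80)))
spots('top',(('drawer_handle',80),))
print(r.sense()['joints'].round(2))
```

```text
wrist shears [195. 280.] 0.82 [ 584.9 -140.2   27. ]
wrist vent_cap [ 82. 146.] 0.87 [682.8 -61.5 155. ]
top drawer_handle [234. 326.] 0.6 [ 446.1 -111.    80. ]
top drawer_handle [147. 312.] 0.48 [698.8 -74.7  80. ]
[ 0.16  0.49 -0.01  1.69  0.01  0.96 -1.42]
```

View pics/f.png

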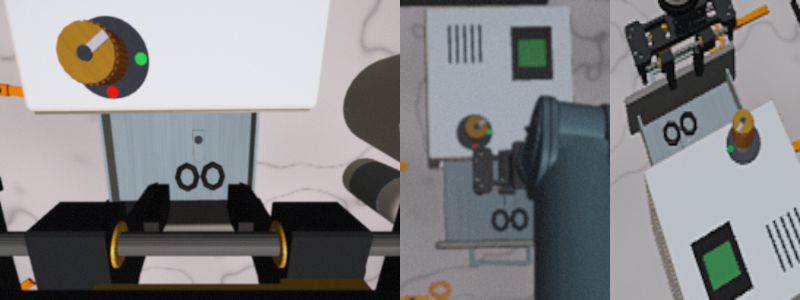

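The shears lie flat in the drawer: wrist crop shank at about (150,198), rings at (177,200). The drawer hasn't moved. Next I'll close the gripper and go in front of the handle.

Request:
{"name": "servo_tool", "arguments": {
  "xyz": [
    [-0.06,-0.01,0],
    [-0.06,-0.01,0],
    [-0.06,0,0],
    [0,0,0.05],
    [0,0,0.05],
    [0,0,0.047],
    [0,0,0],
    [0,0,0]
  ],
  "roll": [0,0,0,0,0,0,0,0],
  "hand": [1,1,1,1,1,1,1,1]
}}

```text
t: 14.95
eef_pos: [408.5, -117.4, 228.6]
tool_rot: [0.0, 1.0, 0.0, 0.0]
ft_force: [0.7, 0.3, 0.1]
gripper_width: 0.003
gripper_force: 0.0
```

Request:
{"name": "servo_tool", "arguments": {
  "xyz": [
    [0.01,0,0],
    [0.01,0,0],
    [0.015,0,0],
    [0.015,0,0],
    [0.015,0,0],
    [0.015,0,0],
    [0.015,0,0],
    [0.015,0,0],
    [0.015,0,0],
    [0.015,0,0],
    [0.01,0,0],
    [0,0,0]
  ],
  "roll": [0,0,0,0,0,0,0,0,0,0,0,0],
  "hand": [1,1,1,1,1,1,1,1,1,1,1,1]
}}

```text
t: 16.45
eef_pos: [559.0, -117.2, 227.6]
tool_rot: [0.0, 1.0, 0.0, 0.001]
ft_force: [0.0, -0.7, -0.4]
gripper_width: 0.005
gripper_force: 0.0
```

Request:
{"name": "servo_tool", "arguments": {
  "xyz": [
    [0.004,0,0],
    [0.003,0,0],
    [0,0,0]
  ],
  "roll": [0,0,0],
  "hand": [1,1,1]
}}

```text
t: 16.82
eef_pos: [565.0, -117.3, 227.5]
tool_rot: [0.0, 1.0, 0.0, 0.0]
ft_force: [-0.4, 0.9, 0.5]
gripper_width: 0.006
gripper_force: 0.2
```

Request:
{"name": "servo_tool", "arguments": {
  "xyz": [
    [0.003,0,0],
    [0.003,0,0],
    [0,0,0]
  ],
  "roll": [0,0,0],
  "hand": [1,1,1]
}}

```text
t: 17.2
eef_pos: [571.4, -117.0, 227.6]
tool_rot: [0.0, 1.0, 0.0, 0.0]
ft_force: [-0.4, -0.2, 0.1]
gripper_width: 0.003
gripper_force: 0.1
```

Run:
```python
from h import *
a=snap('wrist'); s=snap('scene')
cv2.imwrite('pics/g.png',np.hstack([cv2.resize(a,(400,300)),cv2.resize(s[160:340,150:390],(400,300))])[:,:,::-1])
spots('scene',(('drawer_handle',80),('vent_cap',154)))
print(r.sense()['ft_force'])
```

```text
scene drawer_handle [253. 231.] 0.48 [ 595.  -118.2   80. ]
scene vent_cap [251. 260.] 0.76 [676.2 -60.6 154. ]
scene vent_cap [205. 307.] 0.68 [579.7 139.6 154. ]
[ 0.37709172 -0.11335513 -0.12128163]
```

View pics/g.png

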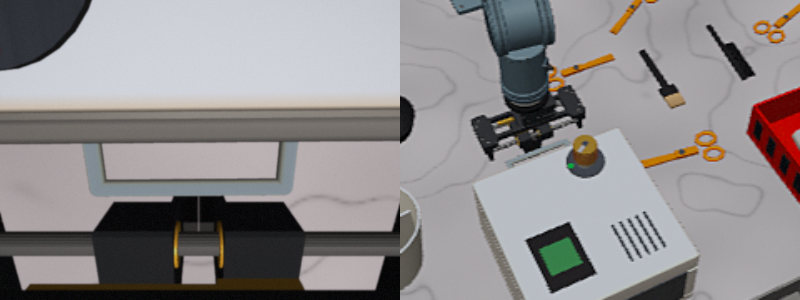

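Request:
{"name": "servo_tool", "arguments": {
  "xyz": [
    [0.003,0,0],
    [0.003,0,0],
    [0,0,0]
  ],
  "roll": [0,0,0],
  "hand": [1,1,1]
}}

```text
t: 17.77
eef_pos: [577.3, -117.0, 227.5]
tool_rot: [-0.0, 1.0, 0.001, 0.0]
ft_force: [-0.1, 0.3, 0.9]
gripper_width: 0.002
gripper_force: 0.0
```

Request:
{"name": "servo_tool", "arguments": {
  "xyz": [
    [0.003,0,0],
    [0.003,0,0],
    [0,0,0]
  ],
  "roll": [0,0,0],
  "hand": [1,1,1]
}}

```text
t: 18.15
eef_pos: [580.5, -117.1, 227.0]
tool_rot: [-0.0, 1.0, 0.0, -0.004]
ft_force: [-11.3, 1.8, 9.0]
gripper_width: 0.007
gripper_force: 5.8
```

The force rose at the hard stop with the handle at x≈594, so the drawer is shut. I'll back off, rise, and look at the cap.

Request:
{"name": "servo_tool", "arguments": {
  "xyz": [
    [0,0,0],
    [-0.01,0,0],
    [-0.03,0,0],
    [0,0,-0.06],
    [0,0,-0.06],
    [0,-0.05,-0.05],
    [0.05,0,0],
    [0,0,0],
    [0,0,0]
  ],
  "roll": [0,0,0,0,0,0,0,0,0],
  "hand": [1,1,1,-1,-1,-1,-1,-1,-1]
}}

```text
t: 19.27
eef_pos: [592.4, -73.2, 391.2]
tool_rot: [0.0, 1.0, 0.0, -0.0]
ft_force: [-0.3, 0.2, -0.9]
gripper_width: 0.658
gripper_force: 0.0
```

Run:
```python
from h import *
a=snap('wrist','k.png')
spots('wrist',(('vent_cap',154),('drawer_handle',80)))
for z in (154,188): ends('vent_cap',z,'wrist')
print(r.sense()['eef_pos'],r.sense()['joints'].round(2))
```

```text
wrist vent_cap [ 90. 260.] 0.63 [682. -62. 154.]
wrist drawer_handle [200. 320.] 0.8 [ 592.3 -111.7   80. ]
vent_cap 0.7 [ 82. 256.] mean [[686.3 -59.5]] 90.8 ext -24.0 24.0
   rect [685.8 -59.1] [47.5 47.2] 14.2
vent_cap 0.7 [ 82. 256.] mean [[683.6 -61.6]] 90.8 ext -20.0 20.0
   rect [683.2 -61.3] [40.  39.8] 14.2
[592.39356487 -73.16648601 391.57544734] [ 0.06  0.46 -0.02  1.7   0.01  0.99 -1.53]
```

View pics/k.png

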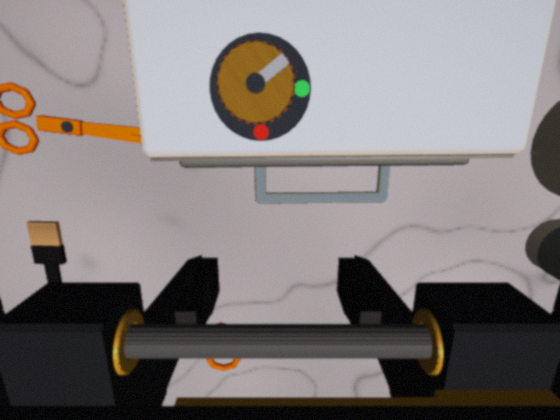

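The cap top is centred at pixel (83,256), with its pointer towards (60,286), about 127° off the stop. Red dot at (131,261), green at (88,302). The drawer panel sits flush under the roof edge.

Request:
{"name": "servo_tool", "arguments": {
  "xyz": [
    [0.0455,-0.006,0],
    [0.0455,-0.006,0],
    [0,0,0],
    [0,0,0],
    [0,0,0],
    [0,0,0],
    [0,0,0],
    [0,0,0],
    [0,0,0],
    [0,0,0],
    [0,0,0],
    [0,0,0]
  ],
  "roll": [0,0,-0.111,-0.111,-0.111,-0.111,-0.111,-0.111,-0.111,-0.111,-0.112,0],
  "hand": [-1,-1,-1,-1,-1,-1,-1,-1,-1,-1,-1,-1]
}}

```text
t: 21.02
eef_pos: [683.7, -61.2, 391.5]
tool_rot: [-0.0, 0.708, 0.707, -0.0]
ft_force: [-0.6, 0.7, -0.9]
gripper_width: 0.998
gripper_force: 0.0
```

Request:
{"name": "servo_tool", "arguments": {
  "xyz": [
    [0,0,0.02],
    [0,0,0.02],
    [0,0,0.015],
    [0,0,0.012],
    [0,0,0],
    [0,0,0]
  ],
  "roll": [0,0,0,0,0,0],
  "hand": [-1,-1,-1,-1,-1,-1]
}}

```text
t: 21.78
eef_pos: [684.2, -60.7, 325.3]
tool_rot: [0.0, 0.707, 0.707, 0.0]
ft_force: [-0.2, 1.1, -0.2]
gripper_width: 1.001
gripper_force: 0.0
```

Request:
{"name": "servo_tool", "arguments": {
  "xyz": [
    [0,0,0.002],
    [0,0,0],
    [0,0,0],
    [0,0,0],
    [0,0,0],
    [0,0,0]
  ],
  "roll": [0,0,0,0,0,0],
  "hand": [-1,1,1,1,1,1]
}}

```text
t: 22.52
eef_pos: [683.6, -60.7, 322.6]
tool_rot: [-0.0, 0.707, 0.707, -0.0]
ft_force: [-11.3, 0.3, 4.0]
gripper_width: 0.458
gripper_force: 6.1
```

Request:
{"name": "servo_tool", "arguments": {
  "xyz": [
    [0,-0.001,0],
    [0,0,0],
    [0,0,0]
  ],
  "roll": [0,0,0],
  "hand": [1,1,1]
}}

```text
t: 22.9
eef_pos: [682.9, -60.8, 322.7]
tool_rot: [0.0, 0.707, 0.707, -0.0]
ft_force: [-0.3, 0.2, 0.3]
gripper_width: 0.443
gripper_force: 30.0
```

Request:
{"name": "servo_tool", "arguments": {
  "xyz": [
    [0,0,0.00016],
    [0,0,0.00016],
    [0,0,0.00016],
    [0,0,0.00016],
    [0,0,0.00016],
    [0,0,0.00016],
    [0,0,0.00016],
    [0,0,0.00016],
    [0,0,0.00016],
    [0,0,0.00016],
    [0,0,0]
  ],
  "roll": [0.11,0.11,0.11,0.11,0.11,0.11,0.11,0.11,0.11,0.11,0],
  "hand": [1,1,1,1,1,1,1,1,1,1,1]
}}

```text
t: 24.28
eef_pos: [683.4, -61.4, 321.2]
tool_rot: [0.001, 0.997, -0.078, 0.001]
ft_force: [3.2, -3.0, -2.2]
gripper_width: 0.447
gripper_force: 30.0
```

```bash
python3 -c "
from rig import r; s=r.sense(); print(s['moment'],s['ft_force'],s['joints'].round(2))"
```

```text
[-0.57975407 -0.72073407 -0.08658072] [ 3.21697613 -3.04882927 -2.24932488] [-0.02  0.69  0.06  1.5  -0.04  0.96 -1.67]
```

Request:
{"name": "servo_tool", "arguments": {
  "xyz": [
    [0,0,0.0001],
    [0,0,0.0001],
    [0,0,0.0001],
    [0,0,0.0001],
    [0,0,0]
  ],
  "roll": [0.06,0.06,0.06,0.06,0],
  "hand": [1,1,1,1,1]
}}

```text
t: 24.9
eef_pos: [683.3, -61.7, 320.8]
tool_rot: [0.001, 0.965, -0.262, 0.001]
ft_force: [3.7, -3.7, -2.4]
gripper_width: 0.444
gripper_force: 30.0
```

```bash
python3 -c "
from rig import r; s=r.sense(); print(s['moment'],s['tool_rot'],s['ft_force'],s['joints'].round(2))"
```

```text
[-0.78116119 -0.76724277 -0.04447163] [ 5.51154631e-04  9.65017870e-01 -2.62181845e-01  9.42218432e-04] [ 3.73688852 -3.7249782  -2.43892101] [-0.07  0.69  0.15  1.5  -0.12  0.96 -1.99]
```

Request:
{"name": "servo_tool", "arguments": {
  "xyz": [
    [0,0,0.0001],
    [0,0,0],
    [0,0,0]
  ],
  "roll": [0.06,0.06,0],
  "hand": [1,1,1]
}}

```text
t: 25.28
eef_pos: [683.0, -61.4, 320.7]
tool_rot: [0.001, 0.936, -0.351, 0.0]
ft_force: [0.9, -3.6, -0.5]
gripper_width: 0.45
gripper_force: 30.0
```

```bash
python3 -c "
from rig import r; s=r.sense(); print(s['moment'],s['tool_rot'],s['ft_force'],s['joints'].round(2))"
```

```text
[-0.84981883 -0.23986625  0.74689397] [ 7.23277112e-04  9.36479864e-01 -3.50720466e-01  3.09861571e-04] [ 0.87676133 -3.62524562 -0.49578373] [-0.1   0.69  0.2   1.51 -0.15  0.96 -2.15]
```

Request:
{"name": "servo_tool", "arguments": {
  "xyz": [
    [0,0,0],
    [0,0,0],
    [0,0,0]
  ],
  "roll": [0.05,0.03,0],
  "hand": [1,1,1]
}}

```text
t: 25.65
eef_pos: [682.2, -60.3, 320.5]
tool_rot: [0.0, 0.913, -0.409, -0.001]
ft_force: [-5.0, -2.0, 2.8]
gripper_width: 0.447
gripper_force: 30.0
```

```bash
python3 -c "
from h import *
s=r.sense(); print(s['moment'],s['tool_rot'],s['joints'].round(2))
a=snap('wrist');b=snap('scene')
cv2.imwrite('pics/m.png',np.hstack([cv2.resize(a,(400,300)),cv2.resize(b[220:280,225:305],(400,300),interpolation=cv2.INTER_CUBIC)])[:,:,::-1])"
```

```text
[-0.14750047  0.89634694  0.78092115] [ 2.73370215e-04  9.12576809e-01 -4.08903060e-01 -1.33430656e-03] [-0.12  0.69  0.23  1.51 -0.18  0.96 -2.26]
```

View pics/m.png

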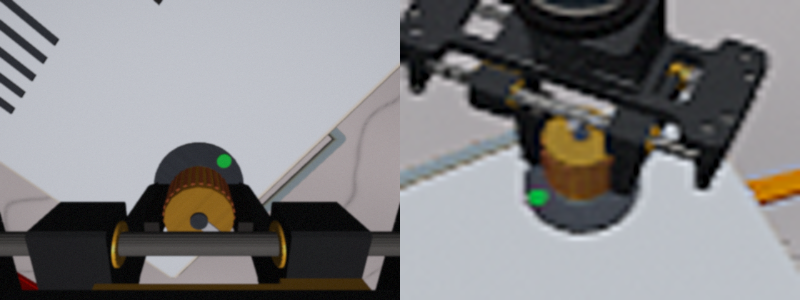

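The axial torque has levelled off at about 0.78 N m, so the cap is bottomed out and the grip is slipping. Backing off a quarter turn.

Request:
{"name": "servo_tool", "arguments": {
  "xyz": [
    [0,0,0],
    [0,0,0],
    [0,0,-0.0002],
    [0,0,-0.0002],
    [0,0,-0.0002],
    [0,0,-0.0002],
    [0,0,-0.0002],
    [0,0,-0.0002],
    [0,0,-0.0002],
    [0,0,-0.0001],
    [0,0,0],
    [0,0,0]
  ],
  "roll": [-0.102,-0.102,-0.102,-0.102,-0.102,-0.102,-0.102,-0.102,-0.102,-0.102,0,0],
  "hand": [1,1,1,1,1,1,1,1,1,1,1,1]
}}

```text
t: 27.25
eef_pos: [682.1, -62.5, 322.0]
tool_rot: [0.0, 0.93, 0.368, -0.001]
ft_force: [-5.0, -4.3, 3.5]
gripper_width: 0.449
gripper_force: 30.0
```

```bash
python3 -c "
from h import *
s=r.sense(); print(s['moment'],s['tool_rot'],s['joints'].round(2))
a=snap('wrist');b=snap('scene')
cv2.imwrite('pics/n.png',np.hstack([cv2.resize(a[180:360,160:400],(400,300)),cv2.resize(b[220:280,225:305],(400,300),interpolation=cv2.INTER_CUBIC)])[:,:,::-1])"
```

```text
[-1.00847592  0.99972919  0.04707942] [ 2.02677975e-04  9.29738791e-01  3.68216777e-01 -1.46481700e-03] [ 0.13  0.69 -0.16  1.49  0.13  0.97 -0.88]
```

View pics/n.png

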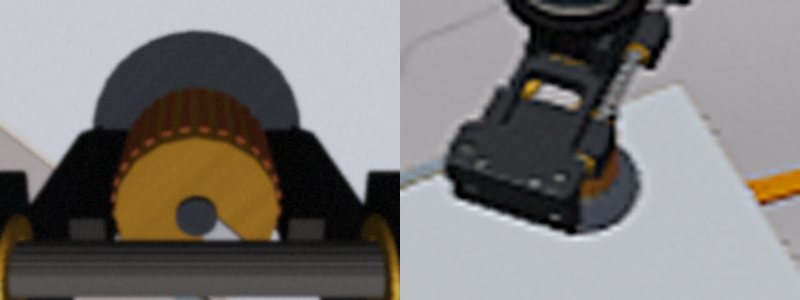

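The pointer now lies towards local -y, the green dot side. The cap is at rest with a 30 N grip.

```bash
python3 -c "
from rig import r; print(r.hand_in())"
```

```text
the job is handed in; nothing more can be done
None
```

The job is handed in with no verdict returned: the shears are flat in the shut drawer, and the cap was bottomed out, then backed off about a quarter turn and is still gripped at 30 N.

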